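# Charge the bottle feeder from its tray

### The arm

A 6-joint arm with a two-finger parallel gripper is mounted at the origin on a cart in front of the work surface, level with it; the furniture and walls round the work are solid. World frame = base frame: x ahead of the robot, y to its left, z up, the work surface at z = 0. Lengths are in m, angles in degrees, forces in N, time in s.
With the tool pointing down it reaches from about 0.3 to 0.75 m from the base axis. Payload 8.5 kg.
Tool frame: the origin (TCP) lies on the centre line of the jaws, within the pads' length; the fingertips stand 19 mm ahead of it and the grasp point (between the pads) is the TCP; z points along the fingers, x is the direction in which the jaws open and shut, and the axes are right-handed (so a half turn about z gives the same grasp; the last joint's range is limited). The gripper opens to 85 mm and grips with 20 to 120 N. Pads are 22 mm wide; open, the fingers measure 114 mm over their backs; the gripper's body (76 mm by 85 mm) begins 54 mm behind the grasp point. The pads swing forward as they close: fully open they stand 13 mm farther back than shut.
Start: joints at [-85.216, 21.807, 74.336, -0, 83.858, -12.336], TCP at [0.162, -0.526, 0.25] pointing down, gripper open.
Joint ranges: [-178.18, 178.18], [-50.72, 133.34], [12.68, 142.11], [-81.47, 261.47], [9.98, 163.14], [-165.26, 165.26]. Speed limits (degrees/s): [136.94, 136.94, 180, 180, 180, 180].

### API

Orientations are given as a 3x3 rotation matrix whose columns are the frame's x, y, z axes.
In Python, from rig import env, cams, order gives the robot as it stands.
- The arm moves only by the tool step_arm, never from a script. Its argument "steps" is a list of rows, each an object with "xyz": the shift along the tool's x, y, z normalised to -1 to 1, where 1 is 0.04 m, a list of three; "turn": the turn, a rotation vector about the tool's x, y, z normalised to -1 to 1, where 1 is 0.08 rad, a list of three; "gripper": the gripper command: -1 is shut, 1 is fully open, values between are in proportion. A call has 1 to 20 rows; each row shifts and turns the commanded pose from where the row before left it, along the tool's axes as they then stand; what a row does not reach is not made up. A row lasts 1/12 s, in which the tool goes at most 41.7 mm and 7.16 degrees, less where a joint would pass 70% of its speed; a pose out of reach is approached as far as the arm can. A call with a number of a shift or a turn outside -1 to 1 is refused whole. A call with a gripper value outside its range is refused whole. The fingers move at their own pace and stop on an object; "squeeze" is the grip in N (left out, the last holds). Time passes only in rows, so rows that do not move let the fingers close. It gives the time, the measured TCP pose, the force and the opening at its end, in the units of the state.
- env.observe(): the state, without advancing time (a new reading comes with each control period).
- cams.get_image(name): name is "side" or "top"; returns (picture, depth): 480x640x3 uint8, red, green, blue; 480x640 float32, m along the optical axis (not along the pixel's ray), 0 where there is no reading.
- cams.camera_info(name): a dict with "fx", "fy", "cx", "cy" (pixels), "k1" (the pictures are not rectified: a ray, as slopes to the right and down, at radius r is drawn at 1 + k1 r^2 times it, then the intrinsics apply), "extrinsics" (4x4, takes a point from camera to world coordinates). Camera axes: x right, y down, z forward; pixel columns grow to the right and rows downward; lengths in m; the calibration is good to about 2 mm. A picture is of the moment at which its call begins. camera_info takes no time and is no camera call.
- order.close_job(): hands the job in, once; it reports no verdict.
The state is a dict: "time_s": time; "q": joint angles; "qvel": joint speeds; "joint_efforts": joint torques, N m; "position": TCP position; "tool_rot": TCP orientation; "ft_force": force on the tool from outside, world axes, zero at the start; "wrist_torque": the same for the moment, N m; "grip_width": finger opening in m.
Only numpy, scipy, OpenCV 4.12 (cv2) and the standard library are available. Lean on these libraries where they do the work, as an engineer would, in place of code of your own. Each camera call takes 0.05 s, during which the arm holds its last target. There are 200 camera calls.

### The job

Charge the bottle feeder with the six small amber bottles lying in the stainless tray. Carry the loaded tray to the feeder without spilling, hook its front lip over the rail, stand it flat on the loading ledge and let go; then take it by the bar at its back and swing it up about the rail, steeply, until all six bottles have gone into the hopper. Lower the empty tray flat onto the ledge again with its lip still over the rail, let go, and leave the other glassware where it is.

Things in the scene. Friction and masses are not known exactly. Their poses are not given: they have to be found in the camera images.
- tray: open stainless tray on the bench at the right; origin under its floor, x to its pouring end, z up. Floor 3 mm thick, x = -50 to 40 mm, 146 mm wide; side and back walls up to z = 47 mm. In front, instead of a wall, a spout rises from x = 40, z = 0 to x = 83, z = 24 mm and ends in a hook lip. About 0.35 kg empty, 0.56 kg with its bottles, which lie crosswise and can roll
- tray_arch (a point): middle of the tray's carrying arch, almost over the centre of mass: round bar 10 mm thick along tray y, straight for 120 mm, at x = 4, z = 95 mm of the tray; free below it down to the bottles (tops about 30 mm above the tray's underside). Axes as the tray's
- tray_bar (a point): middle of the tipping bar behind the tray's back wall: a round bar 10 mm thick along tray y, straight for 84 mm, at x = -92, z = 28 mm of the tray, 35 mm clear of the back wall; axes as the tray's
- tray_lip (a point): centre of the hook lip, a channel open downward across the tray's front, where the rail lies when hooked: x = 90, z = 16.5 mm of the tray, axes as the tray's. Channel 16 mm wide between a rear rib and a front flange (outside x = 79 and 101 mm) that reach down to z = 10 mm; the flange flares on to z = 3, x = 104 mm. Its top is 6.5 mm above this point
- feeder: white and steel bench-top bottle feeder, fixed, 315 x 200 mm; origin on the bench below its rail, x from ledge over rail to hopper, z up. Loading ledge: flat, top at z = 90 mm, x = -150 to -10 mm, 200 mm wide. The hopper's sides (inside y = -90 to 90 mm, up to z = 160 mm) begin at x = -35 mm, so the tray's front stands between them with 17 mm to spare each side
- rail (a point): middle of the hook rail, a fixed round steel rod 10 mm thick along feeder y, between the hopper's sides, at x = 0, z = 106.5 mm of the feeder; axes as the feeder's. Tray hooked and flat on the ledge: point tray_lip on this point, the axes of tray and feeder parallel
- hopper (a point): middle of the hopper's inside at floor level: x = 85, z = 30 mm of the feeder, axes as the feeder's. Inside 160 mm along x, 180 mm along y, front sloping down from the rail, back wall up to z = 174 mm of the feeder
- vial_0: one of the six equal amber glass bottles with black caps, 26 mm across, 62 mm long, 35 g; origin at the centre of its base, z along it towards the cap
- vial_1: one of the six equal amber glass bottles with black caps, 26 mm across, 62 mm long, 35 g; origin at the centre of its base, z along it towards the cap
- vial_2: one of the six equal amber glass bottles with black caps, 26 mm across, 62 mm long, 35 g; origin at the centre of its base, z along it towards the cap
- vial_3: one of the six equal amber glass bottles with black caps, 26 mm across, 62 mm long, 35 g; origin at the centre of its base, z along it towards the cap
- vial_4: one of the six equal amber glass bottles with black caps, 26 mm across, 62 mm long, 35 g; origin at the centre of its base, z along it towards the cap
- vial_5: one of the six equal amber glass bottles with black caps, 26 mm across, 62 mm long, 35 g; origin at the centre of its base, z along it towards the cap
- stain_bottle: amber glass bottle with a white screw cap, 34 mm across, 78 mm tall, standing on the bench; not part of the job. Origin at the centre of its base
- beaker: small clear beaker, 45 mm across, 60 mm tall, standing on the bench; not part of the job. Origin at the centre of its base
There are look-alikes about, which are no part of the job. Leave any pink or red look-alike of the vial_2 alone.

How it is judged:
By the outcome, as a careful person would: the job done as asked, in the order asked, and still so for the second after the job is handed in, with the robot touching nothing.
It also fails if it takes over 62 s, if anything falls off the work surface, if the arm or the gripper's body presses on something with over 40 N, if the wrist force passes 120 N, or if a joint passes its speed limit or range.

## Working session

There is one attempt and no reset: what is moved stays moved. The work goes in short steps, Python scripts to look and compute and a tool call to move; the robot and the scene stay as the last step left them, time stands still between calls to the robot, and variables do not carry over. Pictures are saved under pics/ and viewed, about 8 in all and at most 12, crops included, and the job is handed in when it is done.

Besides the shell and the picture viewer there is one more tool, called after "Emit:" as a command line: name --argument value ..., lists and objects as JSON in quotes. step_arm: Moves the arm, as the interface text tells. Scaled input: -1 to 1 covers 0.04 m each way for a shift and 0.08 rad each way for a turn. Its arguments: {"type":"object","properties":{"steps":{"type":"array"},"squeeze":{"type":"number"}},"required":["steps"]}

```bash
ls; mkdir -p pics; cat > h.py <<'E'
import numpy as np, cv2, sys
sys.path.insert(0,'.')
from rig import env, cams, order
def grab(n):
    im,d=cams.get_image(n); return im,d,cams.camera_info(n)
def save(im,f): cv2.imwrite('pics/'+f,cv2.cvtColor(im,cv2.COLOR_RGB2BGR))
def K(c): return np.array([[c['fx'],0,c['cx']],[0,c['fy'],c['cy']],[0,0,1.]])
def D(c): return np.array([c['k1'],0,0,0.])
def rays(c,px):
    px=np.asarray(px,float).reshape(-1,1,2)
    s=cv2.undistortPoints(px,K(c),D(c)).reshape(-1,2)
    E=np.array(c['extrinsics']); return E[:3,3], np.c_[s,np.ones(len(s))]@E[:3,:3].T
def onplane(c,px,z):
    o,r=rays(c,px); t=(z-o[2])/r[:,2]; return o+t[:,None]*r
def cloud(c,d):
    v,u=np.nonzero(d>0); o,r=rays(c,np.c_[u,v]); P=np.zeros(d.shape+(3,)); P[v,u]=o+r*d[v,u][:,None]; return P
def proj(c,P):
    E=np.linalg.inv(np.array(c['extrinsics'])); r,_=cv2.Rodrigues(E[:3,:3])
    return cv2.projectPoints(np.asarray(P,float).reshape(-1,3),r,E[:3,3],K(c),D(c))[0].reshape(-1,2)
E
python3 - <<'E'
from h import *
s=env.observe(); print({k:np.round(v,3).tolist() for k,v in s.items()})
for n in('top','side'):
    im,d,c=grab(n); save(im,n+'0.png'); np.savez(n+'0.npz',im=im,d=d); print(n,c['fx'],c['k1'],np.round(c['extrinsics'],3).tolist())
E
```

```text
pics
{'time_s': 0.0, 'q': [-85.215, 21.84, 74.388, 0.001, 83.858, -12.338], 'qvel': [-0.027, -0.006, 0.02, -0.034, -0.004, 0.019], 'joint_efforts': [-0.0, -44.846, -23.128, -0.0, 0.005, 0.0], 'position': [0.162, -0.525, 0.25], 'tool_rot': [[0.294, -0.956, -0.0], [-0.956, -0.294, 0.001], [-0.001, -0.0, -1.0]], 'ft_force': [0.1, 0.098, 1.371], 'wrist_torque': [0.039, -0.022, -0.019], 'grip_width': 0.085}
top 470.03657990673815 -0.007135410487150452 [[0.158, -0.964, 0.212, 0.353], [-0.987, -0.154, 0.037, -0.188], [-0.003, -0.215, -0.977, 1.012], [0.0, 0.0, 0.0, 1.0]]
side 475.3626691730828 -0.019918451428710193 [[0.857, -0.285, 0.429, 0.04], [-0.515, -0.475, 0.714, -1.068], [0.001, -0.833, -0.553, 0.794], [0.0, 0.0, 0.0, 1.0]]
```

View pics/top0.png

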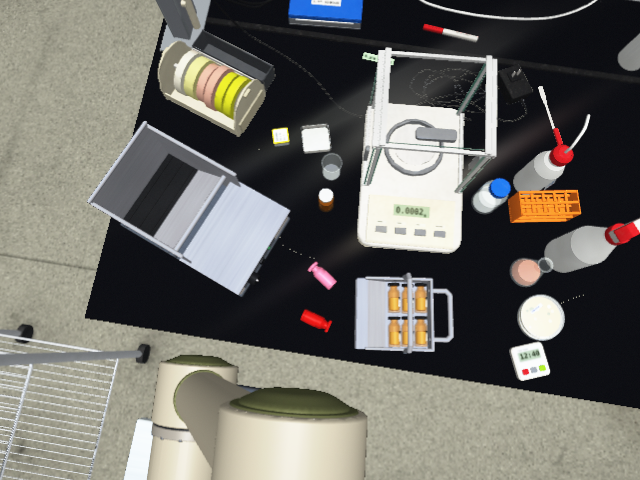

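View pics/side0.png

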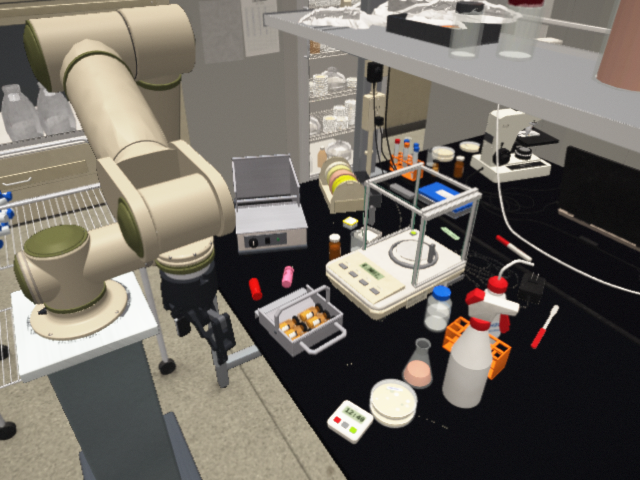

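Candidates: the tray at top (405,315), with its spout to the left and tipping bar at (447,315). Six amber bottles lie in it at (393–420, 290–335). Look-alikes to leave are the pink (322,275) and red (316,320) vials and the stain bottle (326,199). The feeder is at (190,210), with its ledge at the lower right (240,240) and hopper at the upper left.

```bash
python3 - <<'E'
from h import *
f=np.load('top0.npz'); im,d=f['im'],f['d']; c=cams.camera_info('top'); P=cloud(c,d)
def rect(m,name):
    q=P[m][:,:2].astype(np.float32); r=cv2.minAreaRect(q); print(name,len(q),np.round(r[0],4),np.round(r[1],4),round(r[2],2),'med z',np.round(np.median(P[m][:,2]),4))
roi=np.zeros(d.shape,bool); roi[265:365,345:460]=1
z=P[...,2]; ok=(d>0)
print('bench z',np.median(z[360:380,450:500]), )
rect(roi&ok&(z>.085)&(z<.115),'arch'); rect(roi&ok&(z>.035)&(z<.055),'rim'); 
r2=roi.copy(); r2[:,:436]=0; rect(r2&ok&(z>.02)&(z<.045),'bar')
for v in (285,300,313,325,340): print(v,[ (u,np.round(P[v,u],3).tolist()) for u in range(354,458,6)][:18])
np.save('P0.npy',P)
r3=np.zeros(d.shape,bool); r3[110:310,80:300]=1
rect(r3&ok&(z>.084)&(z<.096),'ledge'); rect(r3&ok&(z>.15)&(z<.18),'hoptop')
h=np.histogram(z[r3&ok],np.arange(0,.2,.005)); print(list(zip(np.round(h[1],3),h[0])))
a=cv2.resize(im[260:370,340:460],None,fx=4,fy=4,interpolation=2); b=cv2.resize(im[115:305,80:300],None,fx=440/190*1,fy=440/190,interpolation=2)
a=cv2.resize(a,(int(a.shape[1]*.6),int(a.shape[0]*.6))); W=np.zeros((440,800,3),np.uint8); W[:a.shape[0],:a.shape[1]]=a; w=min(800-a.shape[1],b.shape[1]); W[:b.shape[0],a.shape[1]:a.shape[1]+w]=b[:,:w]
save(W,'crop1.png')
E
```

```text
bench z -0.0004842766494445039
arch 400 [ 0.4421 -0.347 ] [0.1531 0.0104] 6.72 med z 0.0984
rim 601 [ 0.4434 -0.3549] [0.1589 0.1758] 7.17 med z 0.0461
bar 360 [ 0.452  -0.4298] [0.1092 0.0348] 6.28 med z 0.0317
285 [(354, [0.489, -0.239, 0.003]), (360, [0.487, -0.25, 0.026]), (366, [0.489, -0.262, 0.029]), (372, [0.492, -0.276, 0.02]), (378, [0.495, -0.289, 0.013]), (384, [0.499, -0.302, 0.004]), (390, [0.498, -0.313, 0.025]), (396, [0.499, -0.325, 0.025]), (402, [0.503, -0.339, 0.017]), (408, [0.492, -0.338, 0.098]), (414, [0.509, -0.366, 0.003]), (420, [0.507, -0.374, 0.027]), (426, [0.512, -0.39, 0.011]), (432, [0.508, -0.396, 0.044]), (438, [0.517, -0.418, 0.001]), (444, [0.519, -0.431, 0.0]), (450, [0.522, -0.445, -0.005]), (456, [0.524, -0.456, 0.0])]
300 [(354, [0.457, -0.243, 0.002]), (360, [0.456, -0.255, 0.024]), (366, [0.459, -0.267, 0.023]), (372, [0.461, -0.28, 0.018]), (378, [0.464, -0.293, 0.01]), (384, [0.467, -0.307, 0.004]), (390, [0.467, -0.317, 0.022]), (396, [0.468, -0.328, 0.029]), (402, [0.471, -0.342, 0.022]), (408, [0.463, -0.341, 0.098]), (414, [0.475, -0.3
[... 2708 characters left out ...]
p.float64(0.095), np.int64(165)), (np.float64(0.1), np.int64(173)), (np.float64(0.105), np.int64(324)), (np.float64(0.11), np.int64(462)), (np.float64(0.115), np.int64(174)), (np.float64(0.12), np.int64(173)), (np.float64(0.125), np.int64(174)), (np.float64(0.13), np.int64(176)), (np.float64(0.135), np.int64(174)), (np.float64(0.14), np.int64(190)), (np.float64(0.145), np.int64(168)), (np.float64(0.15), np.int64(129)), (np.float64(0.155), np.int64(301)), (np.float64(0.16), np.int64(822)), (np.float64(0.165), np.int64(101)), (np.float64(0.17), np.int64(185)), (np.float64(0.175), np.int64(271)), (np.float64(0.18), np.int64(1)), (np.float64(0.185), np.int64(0)), (np.float64(0.19), np.int64(0))]
```

View pics/crop1.png

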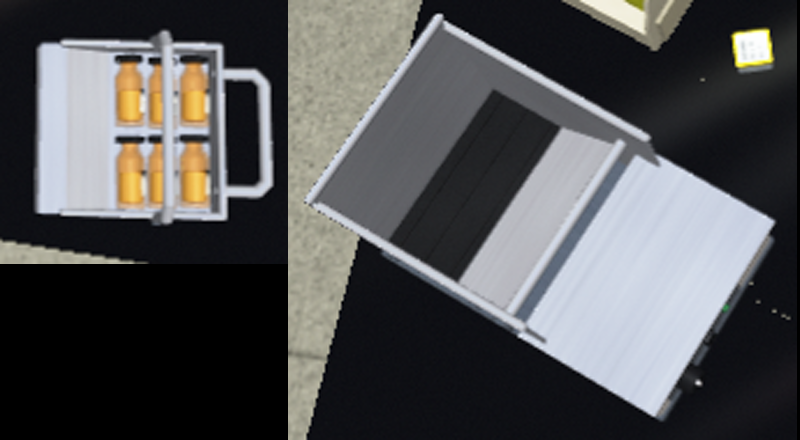

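The crop confirms the tray: six amber bottles under the arch, tipping bar to the right, spout to the left. The feeder's rail runs from crop (620,145) to (515,308) and its ledge is at the lower right. I'll move above the arch and measure the feeder at the same time.

Emit:
step_arm --steps '[{"xyz": [-0.16, -0.57, 0], "turn": [0, 0, 0], "gripper": 1}, {"xyz": [-0.16, -0.57, 0], "turn": [0, 0, 0], "gripper": 1}, {"xyz": [-0.16, -0.57, 0], "turn": [0, 0, 0], "gripper": 1}, {"xyz": [-0.16, -0.57, 0], "turn": [0, 0, 0], "gripper": 1}, {"xyz": [-0.16, -0.57, 0], "turn": [0, 0, 0], "gripper": 1}, {"xyz": [-0.16, -0.57, 0], "turn": [0, 0, 0], "gripper": 1}, {"xyz": [-0.16, -0.57, 0], "turn": [0, 0, 0], "gripper": 1}, {"xyz": [-0.16, -0.57, 0], "turn": [0, 0, 0], "gripper": 1}, {"xyz": [-0.16, -0.57, 0], "turn": [0, 0, 0], "gripper": 1}, {"xyz": [-0.16, -0.57, 0], "turn": [0, 0, 0], "gripper": 1}, {"xyz": [-0.16, -0.57, 0], "turn": [0, 0, 0], "gripper": 1}, {"xyz": [-0.16, -0.57, 0], "turn": [0, 0, 0], "gripper": 1}, {"xyz": [-0.16, -0.57, 0], "turn": [0, 0, 0], "gripper": 1}, {"xyz": [-0.16, -0.57, 0], "turn": [0, 0, 0], "gripper": 1}, {"xyz": [0, 0, 0.5], "turn": [0, 0, 0.75], "gripper": 1}, {"xyz": [0, 0, 0.5], "turn": [0, 0, 0.75], "gripper": 1}, {"xyz": [0, 0, 0.5], "turn": [0, 0, 0.75], "gripper": 1}, {"xyz": [0, 0, 0.5], "turn": [0, 0, 0], "gripper": 1}, {"xyz": [0, 0, 0], "turn": [0, 0, 0], "gripper": 1}]'

```text
time_s: 1.68
position: [0.4395, -0.3447, 0.1665]
tool_rot: [[0.119, -0.993, -0.005], [-0.993, -0.119, 0.006], [-0.006, 0.004, -1.0]]
ft_force: [-0.8, 0.4, -0.5]
grip_width: 0.0855
```

```bash
python3 - <<'E'
from h import *
f=np.load('top0.npz'); im,d=f['im'],f['d']; P=np.load('P0.npy'); c=cams.camera_info('top'); z=P[...,2]
m=np.zeros(d.shape,np.uint8)
cv2.line(m,(222,180),(179,247),1,9); s=(m>0)&(z>.105)&(z<.116)
q=P[s]; l=cv2.fitLine(q[:,:2].astype(np.float32),cv2.DIST_HUBER,0,.001,.001).ravel(); print('rail',len(q),l,np.degrees(np.arctan2(l[1],l[0])),np.median(q[:,2]))
led=np.zeros(d.shape,np.uint8); cv2.fillConvexPoly(led,np.array([[225,178],[295,213],[240,298],[180,250]]),1)
s=(led>0)&(abs(z-.09)<.005); r=cv2.minAreaRect(P[s][:,:2].astype(np.float32)); print('ledge',r,np.median(P[s][:,2])); print(np.round(cv2.boxPoints(r),4))
# sides' tops, z~.16
t=(abs(z-.16)<.004); t[:115]=0;t[310:]=0;t[:,:80]=0;t[:,300:]=0
n,lab,st,_=cv2.connectedComponentsWithStats(t.astype(np.uint8))
for i in range(1,n):
    if st[i,4]>40:
        r=cv2.minAreaRect(P[lab==i][:,:2].astype(np.float32)); print(st[i],np.round(r[0],4),np.round(r[1],4),r[2])
s=env.observe(); print({k:np.round(v,4).tolist() for k,v in s.items()})
E
```

```text
rail 447 [ 0.9331055  -0.35960272  0.56518877  0.09108298] -21.075798 0.11084747501151115
ledge ((0.5383755564689636, 0.018843621015548706), (0.14934618771076202, 0.19890344142913818), 70.97789764404297) 0.09014503288113129
[[ 0.42   -0.0193]
 [ 0.6081 -0.0842]
 [ 0.6567  0.057 ]
 [ 0.4687  0.1219]]
[  90  124  147  134 1017] [0.5933 0.1539] [0.2098 0.1925] 68.9683837890625
{'time_s': 1.6833, 'q': [-50.2509, 27.0276, 80.4314, 0.0009, 72.9728, 32.94], 'qvel': [-0.0367, -2.4188, -4.4196, 0.0409, 4.7058, -0.6913], 'joint_efforts': [0.1104, -48.6844, -21.6197, 0.0086, -0.7511, 0.1534], 'position': [0.4395, -0.3447, 0.1665], 'tool_rot': [[0.1185, -0.9929, -0.0048], [-0.9929, -0.1186, 0.0058], [-0.0063, 0.0041, -1.0]], 'ft_force': [-0.7756, 0.3608, -0.4623], 'wrist_torque': [-0.0056, 0.0335, -0.0489], 'grip_width': 0.0855}
```

Emit:
step_arm --steps '[{"xyz": [0.04, -0.02, 0.2], "turn": [0, 0, 0], "gripper": 0.5}, {"xyz": [0, 0, 0.4], "turn": [0, 0, 0], "gripper": 0}, {"xyz": [0, 0, 0.4], "turn": [0, 0, 0], "gripper": 0}, {"xyz": [0, 0, 0.4], "turn": [0, 0, 0], "gripper": 0}, {"xyz": [0, 0, 0.3], "turn": [0, 0, 0], "gripper": -0.2}, {"xyz": [0, 0, 0.18], "turn": [0, 0, 0], "gripper": -0.2}, {"xyz": [0, 0, 0], "turn": [0, 0, 0], "gripper": -0.2}, {"xyz": [0, 0, 0], "turn": [0, 0, 0], "gripper": -0.3}]'

```text
time_s: 2.35
position: [0.4419, -0.3479, 0.0958]
tool_rot: [[0.119, -0.993, 0.001], [-0.993, -0.119, -0.001], [0.001, -0.001, -1.0]]
ft_force: [0.5, 0.8, 0.2]
grip_width: 0.0299
```

```bash
python3 - <<'E'
from h import *
im,d,c=grab('top'); im2,d2,c2=grab('side'); np.savez('s1.npz',im=im,d=d,im2=im2,d2=d2)
s=env.observe(); print({k:np.round(v,4).tolist() for k,v in s.items()})
a=cv2.resize(im[240:370,340:470],(390,390)); u,v=proj(c2,[.442,-.347,.095])[0].astype(int); b=cv2.resize(im2[v-65:v+65,u-65:u+65],(390,390)); save(np.hstack([a,b]),'c2.png')
E
```

```text
{'time_s': 2.45, 'q': [-50.2739, 31.9253, 85.1228, 0.0003, 62.8374, 32.9171], 'qvel': [0.0212, -0.1823, 0.2054, 0.0258, -0.1443, 0.0293], 'joint_efforts': [-0.0332, -48.5806, -18.0516, -0.0005, 0.0022, -0.0015], 'position': [0.4419, -0.348, 0.0962], 'tool_rot': [[0.1186, -0.9929, 0.0013], [-0.9929, -0.1186, -0.0015], [0.0017, -0.0011, -1.0]], 'ft_force': [-0.3442, -0.4155, 0.5682], 'wrist_torque': [-0.0253, 0.0122, -0.0188], 'grip_width': 0.0299}
```

View pics/c2.png

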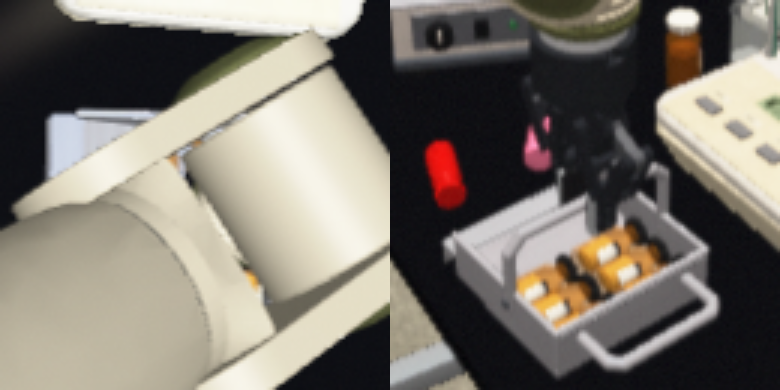

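The side crop shows the arch between the fingers and all bottles seated. Closing and lifting gently.

Emit:
step_arm --squeeze 90 --steps '[{"xyz": [0, 0, 0], "turn": [0, 0, 0], "gripper": -1}, {"xyz": [0, 0, 0], "turn": [0, 0, 0], "gripper": -1}, {"xyz": [0, 0, 0], "turn": [0, 0, 0], "gripper": -1}, {"xyz": [0, 0, 0], "turn": [0, 0, 0], "gripper": -1}, {"xyz": [0, 0, 0], "turn": [0, 0, 0], "gripper": -1}, {"xyz": [0, 0, -0.05], "turn": [0, 0, 0], "gripper": -1}, {"xyz": [0, 0, -0.1], "turn": [0, 0, 0], "gripper": -1}, {"xyz": [0, 0, -0.2], "turn": [0, 0, 0], "gripper": -1}, {"xyz": [0, 0, -0.3], "turn": [0, 0, 0], "gripper": -1}, {"xyz": [0, 0, -0.4], "turn": [0, 0, 0], "gripper": -1}, {"xyz": [0, 0, -0.5], "turn": [0, 0, 0], "gripper": -1}, {"xyz": [0, 0, -0.5], "turn": [0, 0, 0], "gripper": -1}, {"xyz": [0, 0, -0.5], "turn": [0, 0, 0], "gripper": -1}, {"xyz": [0, 0, -0.5], "turn": [0, 0, 0], "gripper": -1}, {"xyz": [0, 0, -0.4], "turn": [0, 0, 0], "gripper": -1}, {"xyz": [0, 0, -0.3], "turn": [0, 0, 0], "gripper": -1}, {"xyz": [0, 0, -0.2], "turn": [0, 0, 0], "gripper": -1}, {"xyz": [0, 0, -0.1], "turn": [0, 0, 0], "gripper": -1}, {"xyz": [0, 0, -0.05], "turn": [0, 0, 0], "gripper": -1}, {"xyz": [0, 0, 0], "turn": [0, 0, 0], "gripper": -1}]'

```text
time_s: 4.12
position: [0.4415, -0.3473, 0.2588]
tool_rot: [[0.119, -0.993, -0.001], [-0.993, -0.119, 0.001], [-0.001, 0.0, -1.0]]
ft_force: [-0.2, 0.3, -7.0]
grip_width: 0.0072
```

```bash
python3 - <<'E'
from h import *
im2,d2,c2=grab('side'); s=env.observe(); print({k:np.round(v,4).tolist() for k,v in s.items()})
P=cloud(c2,d2); p=s['position']; u,v=proj(c2,p)[0].astype(int)
b=cv2.resize(im2[v-40:v+100,u-80:u+80],(640,560)); save(b,'c3.png')
# desired travel
T=np.array([.5377,.0096]); d=T-p[:2]; R=s['tool_rot']; print('dxy tool',np.array([*d,0])@R, 'yaw',np.degrees(np.arctan2(-R[1][0],-R[0][0])))
E
```

```text
{'time_s': 4.1667, 'q': [-50.2712, 22.7081, 71.5272, 0.0031, 85.8479, 32.9198], 'qvel': [-0.1538, 0.2866, 0.3557, -0.1211, -0.0642, -0.109], 'joint_efforts': [0.0426, -50.2195, -26.022, 0.0051, 0.0521, -0.0031], 'position': [0.4414, -0.3473, 0.2584], 'tool_rot': [[0.1186, -0.9929, -0.0009], [-0.9929, -0.1186, 0.0012], [-0.0012, 0.0007, -1.0]], 'ft_force': [0.3486, -0.3223, -6.9554], 'wrist_torque': [0.0355, 0.0462, -0.0146], 'grip_width': 0.007}
dxy tool [-3.42960057e-01 -1.37913817e-01  3.25241234e-04] yaw 96.80873797791237
```

View pics/c3.png

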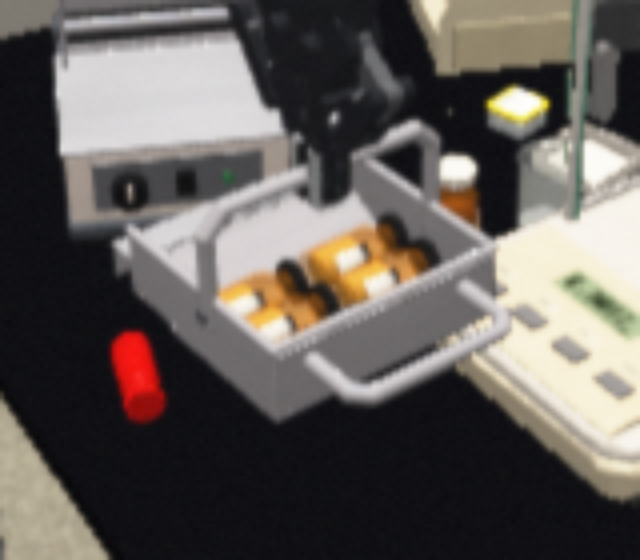

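The tray hangs level with all the bottles in place. Carrying it over with soft ramps.

Emit:
step_arm --steps '[{"xyz": [-0.046, -0.019, -0.03], "turn": [0, 0, 0], "gripper": -1}, {"xyz": [-0.093, -0.037, -0.05], "turn": [0, 0, 0], "gripper": -1}, {"xyz": [-0.139, -0.056, -0.07], "turn": [0, 0, 0], "gripper": -1}, {"xyz": [-0.186, -0.075, -0.07], "turn": [0, 0, 0], "gripper": -1}, {"xyz": [-0.232, -0.093, -0.07], "turn": [0, 0, 0], "gripper": -1}, {"xyz": [-0.278, -0.112, -0.07], "turn": [0, 0, 0], "gripper": -1}, {"xyz": [-0.325, -0.131, -0.07], "turn": [0, 0, 0], "gripper": -1}, {"xyz": [-0.371, -0.149, -0.05], "turn": [0, 0, 0], "gripper": -1}, {"xyz": [-0.418, -0.168, -0.03], "turn": [0, 0, 0], "gripper": -1}, {"xyz": [-0.464, -0.187, 0], "turn": [0, 0, 0], "gripper": -1}, {"xyz": [-0.464, -0.187, 0], "turn": [0, 0, 0], "gripper": -1}, {"xyz": [-0.464, -0.187, 0], "turn": [0, 0, 0], "gripper": -1}, {"xyz": [-0.464, -0.187, 0], "turn": [0, 0, 0], "gripper": -1}, {"xyz": [-0.464, -0.187, 0], "turn": [0, 0, 0], "gripper": -1}, {"xyz": [-0.464, -0.187, 0], "turn": [0, 0, 0], "gripper": -1}, {"xyz": [-0.464, -0.187, 0], "turn": [0, 0, 0], "gripper": -1}, {"xyz": [-0.464, -0.187, 0], "turn": [0, 0, 0], "gripper": -1}, {"xyz": [-0.464, -0.187, 0], "turn": [0, 0, 0], "gripper": -1}, {"xyz": [-0.464, -0.187, 0], "turn": [0, 0, 0], "gripper": -1}, {"xyz": [-0.464, -0.187, 0], "turn": [0, 0, 0], "gripper": -1}]'

```text
time_s: 5.83
position: [0.5224, -0.0459, 0.2799]
tool_rot: [[0.119, -0.993, 0.0], [-0.993, -0.119, 0.0], [-0.0, -0.0, -1.0]]
ft_force: [0.7, 0.2, -6.5]
grip_width: 0.0072
```

Emit:
step_arm --steps '[{"xyz": [-0.418, -0.168, 0], "turn": [0, 0, 0], "gripper": -1}, {"xyz": [-0.325, -0.131, 0], "turn": [0, 0, 0], "gripper": -1}, {"xyz": [-0.232, -0.093, 0], "turn": [0, 0, 0], "gripper": -1}, {"xyz": [-0.167, -0.067, 0], "turn": [0, 0, 0], "gripper": -1}, {"xyz": [-0.111, -0.045, 0], "turn": [0, 0, 0.05], "gripper": -1}, {"xyz": [-0.074, -0.03, 0], "turn": [0, 0, 0.15], "gripper": -1}, {"xyz": [-0.037, -0.015, 0], "turn": [0, 0, 0.3], "gripper": -1}, {"xyz": [-0.02, -0.01, 0], "turn": [0, 0, 0.5], "gripper": -1}, {"xyz": [0, 0, 0], "turn": [0, 0, 0.7], "gripper": -1}, {"xyz": [0, 0, 0], "turn": [0, 0, 0.7], "gripper": -1}, {"xyz": [0, 0, 0], "turn": [0, 0, 0.7], "gripper": -1}, {"xyz": [0, 0, 0], "turn": [0, 0, 0.7], "gripper": -1}, {"xyz": [0, 0, 0], "turn": [0, 0, 0.7], "gripper": -1}, {"xyz": [0, 0, 0], "turn": [0, 0, 0.6], "gripper": -1}, {"xyz": [0, 0, 0], "turn": [0, 0, 0.5], "gripper": -1}, {"xyz": [0, 0, 0], "turn": [0, 0, 0.3], "gripper": -1}, {"xyz": [0, 0, 0], "turn": [0, 0, 0.15], "gripper": -1}, {"xyz": [0, 0, 0], "turn": [0, 0, 0.04], "gripper": -1}, {"xyz": [0, 0, 0], "turn": [0, 0, 0], "gripper": -1}, {"xyz": [0, 0, 0], "turn": [0, 0, 0], "gripper": -1}]'

```text
time_s: 7.5
position: [0.5382, 0.0094, 0.2795]
tool_rot: [[-0.36, -0.933, -0.0], [-0.933, 0.36, -0.0], [0.0, 0.0, -1.0]]
ft_force: [0.3, -0.5, -7.3]
grip_width: 0.007
```

```bash
cat > pose.py <<'E'
from h import *
# compare expected tray features (from TCP) with depth of both views
def main(name):
    im,d,c=grab('top'); im2,d2,c2=grab('side'); np.savez(name+'.npz',im=im,d=d,im2=im2,d2=d2)
    s=env.observe(); p=np.array(s['position']); R=np.array(s['tool_rot'])
    print('t',s['time_s'],'p',np.round(p,4),'yaw',np.degrees(np.arctan2(-R[1,0],-R[0,0])),'ft',np.round(s['ft_force'],2),np.round(s['wrist_torque'],2),'q',np.round(s['q'],2),'w',s['grip_width'])
    fx=np.array([.3597,.9331]); rail=np.array([.5686,.0898]); w=np.array([*(p[:2]-rail)]); fy=np.array([-fx[1],fx[0]])
    print('TCP in feeder',w@fx,w@fy,p[2])
    u,v=proj(c2,[*rail,.14])[0].astype(int); b=im2[max(v-75,0):v+75,max(u-90,0):u+90]
    u,v=proj(c,[*(rail-.04*fx),.14])[0].astype(int); a=im[v-75:v+75,u-90:u+90]
    W=np.vstack([cv2.resize(a,(540,int(540*a.shape[0]/a.shape[1]))),cv2.resize(b,(540,int(540*b.shape[0]/b.shape[1])))])
    W=np.hstack([cv2.resize(a,(400,int(400*a.shape[0]/a.shape[1]))),cv2.resize(b,(400,int(400*a.shape[0]/a.shape[1])))]); save(W,name+'.png')
if __name__=='__main__': main(sys.argv[1])
E
python3 pose.py c4
```

```text
t 7.6 p [0.5382 0.0094 0.2795] yaw 68.90650701770203 ft [ 0.07 -0.51 -6.21] [ 0.    0.03 -0.06] q [-11.6   19.51  73.01   0.    87.48  99.49] w 0.0069733135325779644
TCP in feeder -0.08590018582406464 -0.0005752528744834527 0.2795322956071047
```

View pics/c4.png

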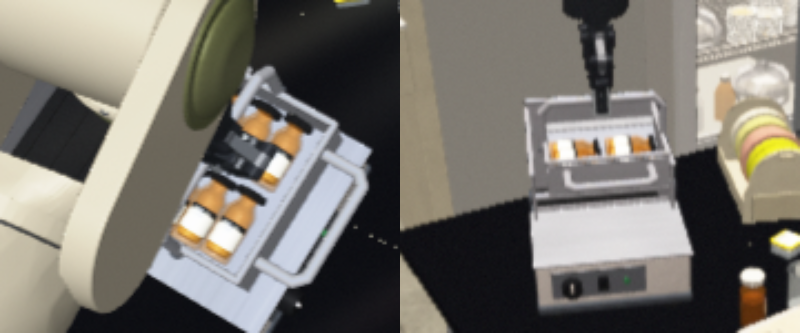

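All the bottles are in and the tray is aligned over the ledge. I'll shift 1.5 mm forward, since the depth view sees the near face of the rail, and descend part-way.

Emit:
step_arm --steps '[{"xyz": [-0.035, 0, 0.05], "turn": [0, 0, 0], "gripper": -1}, {"xyz": [0, 0, 0.1], "turn": [0, 0, 0], "gripper": -1}, {"xyz": [0, 0, 0.15], "turn": [0, 0, 0], "gripper": -1}, {"xyz": [0, 0, 0.2], "turn": [0, 0, 0], "gripper": -1}, {"xyz": [0, 0, 0.25], "turn": [0, 0, 0], "gripper": -1}, {"xyz": [0, 0, 0.25], "turn": [0, 0, 0], "gripper": -1}, {"xyz": [0, 0, 0.25], "turn": [0, 0, 0], "gripper": -1}, {"xyz": [0, 0, 0.2], "turn": [0, 0, 0], "gripper": -1}, {"xyz": [0, 0, 0.15], "turn": [0, 0, 0], "gripper": -1}, {"xyz": [0, 0, 0.1], "turn": [0, 0, 0], "gripper": -1}, {"xyz": [0, 0, 0.05], "turn": [0, 0, 0], "gripper": -1}, {"xyz": [0, 0, 0], "turn": [0, 0, 0], "gripper": -1}]'

```text
time_s: 8.6
position: [0.5388, 0.0108, 0.2093]
tool_rot: [[-0.36, -0.933, -0.0], [-0.933, 0.36, 0.0], [0.0, 0.0, -1.0]]
ft_force: [0.5, -0.2, -6.7]
grip_width: 0.0068
```

```bash
python3 pose.py c5; cat > feat.py <<'E'
from h import *
fx=np.array([.3597,.9331]); fy=np.array([-fx[1],fx[0]]); rail=np.array([.5691,.0911])
f=np.load(sys.argv[1]+'.npz')
for n,d in(('top',f['d']),('side',f['d2'])):
    c=cams.camera_info(n); P=cloud(c,d); q=P-np.array([*rail,0]); X=q[...,:2]@fx; Y=q[...,:2]@fy; Z=P[...,2]
    def st(m,l): print(n,l,m.sum(),'x',np.round(np.percentile(X[m],[5,50,95])*1e3,1) if m.sum() else '','y',np.round(np.percentile(Y[m],[5,50,95])*1e3,1)if m.sum() else '','z',np.round(np.percentile(Z[m],[5,50,95])*1e3,1)if m.sum() else '')
    ok=(d>0)
    st(ok&(abs(X+.182)<.012)&(abs(Y)<.035)&(Z>.08)&(Z<.2),'bar')
    st(ok&(abs(X+.142)<.006)&(abs(Y)<.07)&(Z>.115)&(Z<.22),'backwall top')
    st(ok&(abs(X)<.012)&(abs(Y)<.06)&(Z>.1)&(Z<.2),'lip/rail')
E
python3 feat.py c5
```

```text
t 8.7 p [0.5389 0.0108 0.2099] yaw 68.89433326548227 ft [ 0.03 -1.   -5.37] [-0.02  0.01 -0.08] q [-11.45  22.59  80.11   0.    77.25  99.66] w 0.007067048407536005
TCP in feeder -0.08442967064799733 -0.0007494291132794893 0.20986838297770163
top bar 198 x [-187.7 -183.6 -179.2] y [-31.5   0.4  31.3] z [143.9 147.1 150.1]
top backwall top 561 x [-144.4 -143.  -139.4] y [-62.8   1.2  63.2] z [119.7 148.4 162.9]
top lip/rail 52 x [ 5.6  8.  11.1] y [19.2 36.7 50.1] z [135.8 138.2 140.3]
side bar 98 x [-191.3 -187.2 -182.7] y [-30.8  -0.9  30.6] z [141.2 146.6 150.2]
side backwall top 587 x [-147.1 -143.9 -139.9] y [-65.5   1.7  65. ] z [123.5 145.3 161.8]
side lip/rail 123 x [-11.1  -3.6   8.6] y [-54.9   2.   54.7] z [133.1 137.1 140.3]
```

Emit:
step_arm --steps '[{"xyz": [0, 0, 0.05], "turn": [0, 0, 0], "gripper": -1}, {"xyz": [0, 0, 0.1], "turn": [0, 0, 0], "gripper": -1}, {"xyz": [0, 0, 0.1], "turn": [0, 0, 0], "gripper": -1}, {"xyz": [0, 0, 0.1], "turn": [0, 0, 0], "gripper": -1}, {"xyz": [0, 0, 0.1], "turn": [0, 0, 0], "gripper": -1}, {"xyz": [0, 0, 0.08], "turn": [0, 0, 0], "gripper": -1}, {"xyz": [0, 0, 0.05], "turn": [0, 0, 0], "gripper": -1}, {"xyz": [0, 0, 0], "turn": [0, 0, 0], "gripper": -1}, {"xyz": [0, 0, 0], "turn": [0, 0, 0], "gripper": -1}]'

```text
time_s: 9.45
position: [0.5388, 0.0108, 0.1863]
tool_rot: [[-0.36, -0.933, 0.0], [-0.933, 0.36, 0.0], [-0.0, -0.0, -1.0]]
ft_force: [-0.8, -0.7, -5.4]
grip_width: 0.0071
```

```bash
python3 pose.py c6; python3 feat.py c6
```

```text
t 9.55 p [0.5388 0.0108 0.1863] yaw 68.8927887338716 ft [-1.05 -0.44 -5.66] [-0.11  0.    0.06] q [-1.145e+01  2.389e+01  8.223e+01  1.000e-02  7.387e+01  9.966e+01] w 0.0069046186636218245
TCP in feeder -0.08441169268074113 -0.0006395160295453728 0.18631047940237633
top bar 188 x [-187.4 -183.5 -178.7] y [-30.8   0.7  31.4] z [120.6 123.6 126.8]
top backwall top 365 x [-144.6 -142.5 -138.7] y [-63.1   1.9  63.1] z [118.2 136.2 140.2]
top lip/rail 67 x [ 2.7  7.1 11. ] y [19.  32.9 44.7] z [112.8 115.4 118. ]
side bar 96 x [-191.2 -187.6 -181.6] y [-29.8   1.1  32. ] z [117.7 123.6 126.8]
side backwall top 374 x [-147.  -143.7 -139.7] y [-63.   -1.7  63.8] z [116.7 128.2 138.8]
side lip/rail 137 x [-11.4  -3.    9.1] y [-54.8   2.4  54.4] z [110.2 115.3 117.7]
```

View pics/c6.png

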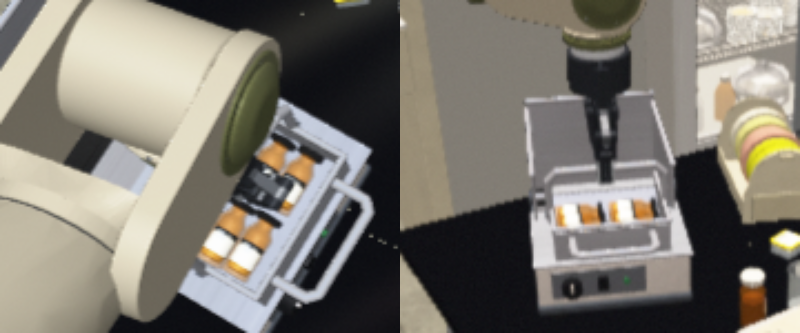

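The lip went down over the rail with no contact force. Setting down, releasing and retracting upward.

Emit:
step_arm --steps '[{"xyz": [0, 0, 0.03], "turn": [0, 0, 0], "gripper": -1}, {"xyz": [0, 0, 0.02], "turn": [0, 0, 0], "gripper": -1}, {"xyz": [0, 0, 0], "turn": [0, 0, 0], "gripper": -1}, {"xyz": [0, 0, 0], "turn": [0, 0, 0], "gripper": -0.7}, {"xyz": [0, 0, 0], "turn": [0, 0, 0], "gripper": -0.5}, {"xyz": [0, 0, 0], "turn": [0, 0, 0], "gripper": -0.3}, {"xyz": [0, 0, 0], "turn": [0, 0, 0], "gripper": -0.3}, {"xyz": [0, 0, -0.1], "turn": [0, 0, 0], "gripper": -0.3}, {"xyz": [0, 0, -0.3], "turn": [0, 0, 0], "gripper": -0.3}, {"xyz": [0, 0, -0.5], "turn": [0, 0, 0], "gripper": -0.3}, {"xyz": [0, 0, -0.5], "turn": [0, 0, 0], "gripper": -0.3}, {"xyz": [0, 0, -0.5], "turn": [0, 0, 0], "gripper": -0.3}, {"xyz": [0, 0, -0.5], "turn": [0, 0, 0], "gripper": -0.3}, {"xyz": [0, 0, -0.3], "turn": [0, 0, 0], "gripper": -0.3}, {"xyz": [0, 0, 0], "turn": [0, 0, 0], "gripper": -0.3}]'

```text
time_s: 10.8
position: [0.5395, 0.0107, 0.2952]
tool_rot: [[-0.36, -0.933, 0.005], [-0.933, 0.36, -0.001], [-0.001, -0.005, -1.0]]
ft_force: [0.3, -0.1, 0.8]
grip_width: 0.0298
```

```bash
python3 pose.py c7; python3 feat.py c7; cat > kin.py <<'E'
import numpy as np
from scipy.spatial.transform import Rotation as Ro
from scipy.optimize import least_squares
L=np.array([.1176,0,.3,.4,0,.4,.2])
def rot(ax,a): return Ro.from_euler(ax,a,degrees=True).as_matrix()
def chain(q):
    R1=rot('z',q[0]); R2=R1@rot('y',q[1]); R3=R2@rot('y',q[2]); R6=R3@rot('z',q[3])@rot('y',q[4])@rot('z',q[5]); return R1,R2,R3,R6
def cols(q): # position = cols @ [lat,a1,h,L1,a3,L2,L6]
    R1,R2,R3,R6=chain(q); return np.c_[R1[:,1],R1[:,0],[0,0,1],R2[:,2],R3[:,0],R3[:,2],R6[:,2]]
E
python3 - <<'E'
from kin import *
D=[([-85.215,21.84,74.388,.001,83.858,-12.338],[.162,-.525,.25]),([-50.2739,31.9253,85.1228,.0003,62.8374,32.9171],[.4419,-.348,.0962]),([-50.2712,22.7081,71.5272,.0031,85.8479,32.9198],[.4414,-.3473,.2584]),([-11.6,19.51,73.01,0,87.48,99.49],[.5382,.0094,.2795]),([-11.45,22.59,80.11,0,77.25,99.66],[.5389,.0108,.2099]),([-11.45,23.89,82.23,.01,73.87,99.66],[.5388,.0108,.1863])]
print(np.round(chain(D[0][0])[3],3).tolist())
A=np.vstack([cols(q) for q,p in D]); b=np.hstack([p for q,p in D]); x,r,k,s=np.linalg.lstsq(A,b,rcond=1e-6); print(np.round(x,4),k,s,np.abs(A@x-b).max())
E
```

```text
t 10.9 p [0.5387 0.0108 0.2921] yaw 68.89644136201632 ft [-0.43  0.31 -0.04] [ 0.02  0.07 -0.01] q [-11.44  19.15  71.49   0.    89.35  99.66] w 0.029846080190820263
TCP in feeder -0.08444350277668722 -0.0004919190502758741 0.29205624385519563
top bar 189 x [-188.  -184.  -178.9] y [-31.3   0.8  31.3] z [118.6 122.1 124.6]
top backwall top 353 x [-144.9 -143.  -139.3] y [-62.6   1.7  63.4] z [117.3 135.1 138.3]
top lip/rail 0 x  y  z 
side bar 96 x [-191.2 -187.1 -182.7] y [-30.7  -0.2  30.2] z [115.3 121.  124.5]
side backwall top 350 x [-147.2 -143.9 -140. ] y [-63.2   2.9  63.6] z [116.4 127.2 137.5]
side lip/rail 144 x [-11.3  -2.7   8. ] y [-53.8  -3.4  54.2] z [111.8 116.  118.9]
[[-0.294, 0.956, -0.0], [0.956, 0.294, 0.001], [0.001, 0.0, -1.0]]
[ 1.175e-01 -5.000e-04  2.276e-01  5.380e-01  1.038e-01  3.510e-01
  3.359e-01] 7 [4.83766793e+00 3.52729334e+00 2.44948974e+00 2.95861469e-01
 2.54450794e-01 5.37601834e-02 1.14133366e-03] 0.00025510482192420136
```

The tray is on the ledge, hooked and level. I'll back away behind it and tilt the tool part-way, which also gives data to identify the kinematics.

Emit:
step_arm --steps '[{"xyz": [0.2, 0, 0], "turn": [0, 0, 0], "gripper": -0.3}, {"xyz": [0.5, 0, 0], "turn": [0, 0, 0], "gripper": -0.3}, {"xyz": [0.7, 0, 0], "turn": [0, 0, 0], "gripper": -0.3}, {"xyz": [0.7, 0, 0], "turn": [0, 0, 0], "gripper": -0.3}, {"xyz": [0.7, 0, 0], "turn": [0, 0, 0], "gripper": -0.3}, {"xyz": [0.7, 0, 0], "turn": [0, 0, 0], "gripper": -0.3}, {"xyz": [0.3, 0, 0], "turn": [0, 0, 0], "gripper": -0.3}, {"xyz": [0.2, 0, 0], "turn": [0, -0.4, 0], "gripper": -0.3}, {"xyz": [0, 0, 0], "turn": [0, -0.7, 0], "gripper": -0.3}, {"xyz": [0, 0, 0], "turn": [0, -0.7, 0], "gripper": -0.3}, {"xyz": [0, 0, 0], "turn": [0, -0.7, 0], "gripper": -0.3}, {"xyz": [0, 0, 0], "turn": [0, -0.7, 0], "gripper": -0.3}, {"xyz": [0, 0, 0], "turn": [0, -0.7, 0], "gripper": -0.3}, {"xyz": [0, 0, 0], "turn": [0, -0.7, 0], "gripper": -0.3}, {"xyz": [0, 0, 0], "turn": [0, -0.7, 0], "gripper": -0.3}, {"xyz": [0, 0, 0], "turn": [0, -0.4, 0], "gripper": -0.3}, {"xyz": [0, 0, 0], "turn": [0, 0, 0], "gripper": -0.3}, {"xyz": [0, 0, 0], "turn": [0, 0, 0], "gripper": -0.3}]'

```text
time_s: 12.4
position: [0.4809, -0.1386, 0.2917]
tool_rot: [[-0.325, -0.933, 0.158], [-0.837, 0.361, 0.411], [-0.44, 0.001, -0.898]]
ft_force: [0.0, -0.8, -0.5]
grip_width: 0.0299
```

```bash
python3 - <<'E'
from h import env
from kin import *
D=[([-85.215,21.84,74.388,.001,83.858,-12.338],[.162,-.525,.25]),([-50.2739,31.9253,85.1228,.0003,62.8374,32.9171],[.4419,-.348,.0962]),([-50.2712,22.7081,71.5272,.0031,85.8479,32.9198],[.4414,-.3473,.2584]),([-11.6,19.51,73.01,0,87.48,99.49],[.5382,.0094,.2795]),([-11.45,22.59,80.11,0,77.25,99.66],[.5389,.0108,.2099]),([-11.45,23.89,82.23,.01,73.87,99.66],[.5388,.0108,.1863])]
s=env.observe(); print(s['time_s'],np.round(s['q'],2),np.round(s['position'],4),np.round(s['tool_rot'],3).tolist())
print('Rmodel',np.round(chain(s['q'])[3]@np.diag([-1,-1,1]),3).tolist())
D.append((s['q'],s['position']))
def fit(extra):
    A=np.vstack([np.c_[cols(q),extra(q)] if extra else cols(q) for q,p in D]); b=np.hstack([p for q,p in D]); x,r,k,sv=np.linalg.lstsq(A,b,rcond=1e-6); print(np.round(x,4),sv[-1],np.abs(A@x-b).max()); return x
L=fit(None)
np.save('L.npy',L)
fx=np.array([.3597,.9331,0]); fy=np.array([-.9331,.3597,0]); ez=np.array([0,0,1.]); rail=np.array([.5691,.0911,.1065])
lo=np.array([-178.18,-50.72,12.68,-81.47,9.98,-165.26]); hi=np.array([178.18,133.34,142.11,261.47,163.14,165.26])
def ik(p,a,q0): # tool points a deg below +fx
    z=np.cos(np.radians(a))*fx-np.sin(np.radians(a))*ez; y=fy; x=np.cross(y,z); R=np.c_[x,y,z]
    f=lambda q: np.r_[(cols(q)@L-p)*10,(chain(q)[3]@np.diag([-1,-1,1])-R).ravel()]
    r=least_squares(f,np.clip(q0,lo+.1,hi-.1),bounds=(lo,hi),x_scale=30); return r.x,np.abs(r.fun).max()
q=np.array(s['q'])
for a0 in (75,65,55,45,35):
    qq=q.copy(); print('a0',a0)
    b=rail+(-.182)*fx+.0115*ez
    for off in(.08,0): qq,e=ik(b-off*(np.cos(np.radians(a0))*fx-np.sin(np.radians(a0))*ez),a0,qq); print('  pre' if off else '  grasp',np.round(qq,1),round(e,4))
    for th in range(15,91,15):
        t=np.radians(th); v=np.array([-.182,.0115]); X=v[0]*np.cos(t)+v[1]*np.sin(t); Z=-v[0]*np.sin(t)+v[1]*np.cos(t)
        qq,e=ik(rail+X*fx+Z*ez,a0+th,qq); print('  th',th,np.round(qq,1),round(e,4))
E
```

```text
12.4 [-41.61  16.3   79.81  24.36  93.35  68.96] [ 0.4809 -0.1386  0.2917] [[-0.325, -0.933, 0.158], [-0.837, 0.361, 0.411], [-0.44, 0.001, -0.898]]
Rmodel [[-0.325, -0.933, 0.158], [-0.837, 0.361, 0.411], [-0.44, 0.001, -0.898]]
[ 0.1175 -0.      0.1302  0.5365  0.1026  0.3509  0.2384] 0.07721313865341131 0.0002552681782319599
a0 75
  pre [-31.8  20.1  88.3  15.3  74.9  74.8] 0.0
  grasp [-29.4  25.9  94.2  16.7  63.1  73.7] 0.0
  th 15 [-21.2  22.8  88.3   0.   68.9  89.9] 0.0
  th 30 [-11.9  23.   81.4 -15.1  78.5 102.6] 0.0
  th 45 [ -2.8  26.1  74.  -28.3  90.2 110.8] 0.0
  th 60 [  5.2  31.5  66.3 -40.5 102.4 114.6] 0.0
  th 75 [ 11.7  38.4  58.9 -52.7 113.6 114.4] 0.0
  th 90 [ 16.5  46.1  52.2 -66.  123.1 110.6] 0.0001
a0 65
  pre [-37.8  21.4  90.   24.5  77.5  66. ] 0.0
  grasp [-33.9  26.9  95.5  26.8  66.1  64.3] 0.0
  th 15 [-26.   22.3  89.8  10.7  69.1  81.2] 0.0
  th 30 [-16.4  21.2  82.9  -5.1  76.3  95.9] 0.0
  th 45 [ -6.5  23.5  75.2 -19.4  86.7 106.6] 0.0
  th 60 [  2.5  28.5  67.2 -32.1  98.5 112.7] 0.0
  th 75 [  9.9  35.3  59.2 -44.4 110.1 114.5] 0.0
  th 90 [
[... 552 characters left out ...]
h 15 [-35.   23.9  92.9  30.4  73.6  64.6] 0.0
  th 30 [-25.9  19.9  86.5  15.5  75.5  81.1] 0.0
  th 45 [-15.2  19.7  78.8  -0.   81.5  95.8] 0.0
  th 60 [ -4.6  23.1  70.4 -14.4  90.9 106.8] 0.0
  th 75 [  4.8  29.2  61.5 -27.4 102.  113.2] 0.0
  th 90 [ 12.4  37.1  52.7 -39.9 113.1 114.9] 0.0
a0 35
  pre [-51.2  31.6  93.8  45.1  90.2  44.9] 0.0
  grasp [-44.5  34.9  98.4  49.6  81.   42.5] 0.0
  th 15 [-38.9  25.9  94.4  38.8  77.5  57.4] 0.0
  th 30 [-30.4  20.3  88.4  25.3  76.9  73.6] 0.0
  th 45 [-19.9  18.7  81.   10.1  80.2  89.5] 0.0
  th 60 [ -8.7  21.   72.6  -4.9  87.6 102.6] 0.0
  th 75 [  1.6  26.3  63.6 -18.6  97.7 111.4] 0.0
  th 90 [ 10.   33.9  54.4 -31.2 108.7 115.4] 0.0
```

The kinematics fit is good to 0.3 mm, and IK shows a 45° grasp from behind works through a 90° tip. Going to the pre-grasp pose 80 mm behind the bar.

Emit:
step_arm --squeeze 60 --steps '[{"xyz": [0, 0, 0], "turn": [0, -0.66, 0], "gripper": -0.48}, {"xyz": [0, 0, 0], "turn": [0, -0.7, 0], "gripper": -0.48}, {"xyz": [0, 0, 0], "turn": [0, -0.7, 0], "gripper": -0.48}, {"xyz": [0, 0, 0], "turn": [0, -0.7, 0], "gripper": -0.48}, {"xyz": [0, 0, 0], "turn": [0, -0.7, 0], "gripper": -0.48}, {"xyz": [0, 0, 0], "turn": [0, -0.66, 0], "gripper": -0.48}, {"xyz": [0.2, 0, 0.22], "turn": [0, 0, 0], "gripper": -0.48}, {"xyz": [0.35, 0, 0.4], "turn": [0, 0, 0], "gripper": -0.48}, {"xyz": [0.42, 0, 0.48], "turn": [0, 0, 0], "gripper": -0.48}, {"xyz": [0.42, 0, 0.48], "turn": [0, 0, 0], "gripper": -0.48}, {"xyz": [0.35, 0, 0.4], "turn": [0, 0, 0], "gripper": -0.48}, {"xyz": [0.2, 0, 0.22], "turn": [0, 0, 0], "gripper": -0.48}, {"xyz": [0, 0, 0], "turn": [0, 0, 0], "gripper": -0.48}, {"xyz": [0, 0, 0], "turn": [0, 0, 0], "gripper": -0.48}]'

```text
time_s: 13.57
position: [0.4839, -0.1314, 0.1753]
tool_rot: [[-0.254, -0.933, 0.254], [-0.66, 0.359, 0.66], [-0.707, 0.0, -0.707]]
ft_force: [-0.1, -0.4, 1.0]
grip_width: 0.022
```

```bash
python3 pose.py c8; python3 feat.py c8; python3 - <<'E'
from h import *
s=env.observe(); p=np.array(s['position']); R=np.array(s['tool_rot']); fx=np.array([.3597,.9331,0])
bar=np.array([.5691,.0911,.1065])-.182*fx+[0,0,.0115]; print('a',np.degrees(np.arctan2(-R[2,2],R[:,2]@fx)),'y·fy',R[:,1], 'to bar tool units',np.round((bar-p)@R/.04,3))
E
```

```text
t 13.6667 p [ 0.4841 -0.1318  0.1762] yaw 69.01964876760657 ft [-0.23  0.06  0.51] [-0.37  0.14  0.01] q [-47.57  27.13  92.53  39.4   85.55  51.18] w 0.022392530740638864
TCP in feeder -0.23719694332915242 -0.0009062604075419645 0.17615366891973466
top bar 189 x [-187.9 -183.9 -179. ] y [-31.3   0.8  31.5] z [118.6 121.9 124.5]
top backwall top 346 x [-145.  -143.  -139.5] y [-61.3   1.9  63.5] z [117.6 135.5 138.9]
top lip/rail 693 x [-11.   -0.8   9.7] y [-54.1   0.5  53.8] z [113.2 116.1 118.7]
side bar 58 x [-192.  -188.2 -183.1] y [-32.1  15.7  32.8] z [116.5 120.5 124.6]
side backwall top 132 x [-147.3 -144.2 -140.1] y [-68.3  44.5  67.9] z [116.2 125.4 137.3]
side lip/rail 0 x  y  z 
a 45.062774524363824 y·fy [-0.9330318   0.35978906 -0.00187043] to bar tool units [0.026 0.026 2.028]
```

View pics/c8.png

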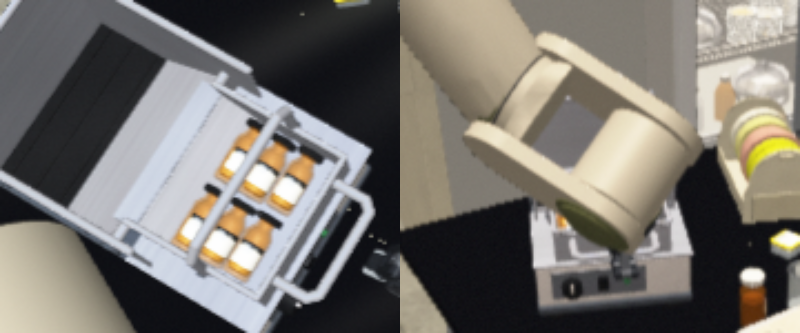

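The lip covers the rail and the bar is at its expected place. Advancing onto the bar and closing.

Emit:
step_arm --squeeze 60 --steps '[{"xyz": [0.01, 0.02, 0.2], "turn": [0, 0, 0], "gripper": -0.48}, {"xyz": [0.01, 0, 0.4], "turn": [0, 0, 0], "gripper": -0.48}, {"xyz": [0, 0, 0.5], "turn": [0, 0, 0], "gripper": -0.48}, {"xyz": [0, 0, 0.4], "turn": [0, 0, 0], "gripper": -0.48}, {"xyz": [0, 0, 0.3], "turn": [0, 0, 0], "gripper": -0.48}, {"xyz": [0, 0, 0.2], "turn": [0, 0, 0], "gripper": -0.48}, {"xyz": [0, 0, 0], "turn": [0, 0, 0], "gripper": -0.48}, {"xyz": [0, 0, 0], "turn": [0, 0, 0], "gripper": -1}, {"xyz": [0, 0, 0], "turn": [0, 0, 0], "gripper": -1}, {"xyz": [0, 0, 0], "turn": [0, 0, 0], "gripper": -1}, {"xyz": [0, 0, 0], "turn": [0, 0, 0], "gripper": -1}]'

```text
time_s: 14.58
position: [0.5033, -0.0794, 0.1184]
tool_rot: [[-0.254, -0.933, 0.255], [-0.66, 0.361, 0.659], [-0.707, -0.001, -0.707]]
ft_force: [0.5, -0.1, -0.4]
grip_width: 0.0082
```

```bash
python3 pose.py c9; python3 feat.py c9; python3 - <<'E'
from h import *
s=env.observe(); p=np.array(s['position']); R=np.array(s['tool_rot']); rail=np.array([.5691,.0911,.1065]); print('rail in tool mm',np.round((rail-p)@R*1e3,1))
E
```

```text
t 14.6833 p [ 0.5033 -0.0794  0.1183] yaw 68.9020963856443 ft [ 0.46 -0.36  0.26] [-0.43  0.15 -0.02] q [-41.69  31.48  97.62  43.2   75.31  48.66] w 0.00786944342052515
TCP in feeder -0.18141782933568154 7.23548101067284e-05 0.11831042832506827
top bar 139 x [-191.6 -184.1 -172.9] y [-32.1  13.4  32.3] z [119.1 123.9 176.1]
top backwall top 354 x [-144.7 -142.6 -139.2] y [-63.1  -0.4  63.2] z [117.6 135.8 139.4]
top lip/rail 699 x [-11.   -0.8  10. ] y [-53.7   0.5  53.8] z [112.8 115.9 118.7]
side bar 1 x [-190.6 -190.6 -190.6] y [-32. -32. -32.] z [118.7 118.7 118.7]
side backwall top 55 x [-146.7 -143.7 -139.9] y [-68.7 -60.5  69.2] z [116.2 124.3 137.2]
side lip/rail 24 x [-9.3 -0.3  8.2] y [35.1 49.1 58.9] z [112.4 113.4 116.2]
rail in tool mm [-1.209e+02  1.000e-01  1.376e+02]
```

Emit:
step_arm --steps '[{"xyz": [-0.056, 0, -0.048], "turn": [0, 0.2, 0], "gripper": -1}, {"xyz": [-0.056, 0, -0.048], "turn": [0, 0.2, 0], "gripper": -1}, {"xyz": [-0.14, 0, -0.118], "turn": [0, 0.5, 0], "gripper": -1}, {"xyz": [-0.14, 0, -0.118], "turn": [0, 0.5, 0], "gripper": -1}, {"xyz": [-0.14, 0, -0.118], "turn": [0, 0.5, 0], "gripper": -1}, {"xyz": [-0.14, 0, -0.118], "turn": [0, 0.5, 0], "gripper": -1}, {"xyz": [-0.14, 0, -0.118], "turn": [0, 0.5, 0], "gripper": -1}, {"xyz": [-0.14, 0, -0.118], "turn": [0, 0.5, 0], "gripper": -1}, {"xyz": [-0.14, 0, -0.118], "turn": [0, 0.5, 0], "gripper": -1}, {"xyz": [-0.14, 0, -0.118], "turn": [0, 0.5, 0], "gripper": -1}, {"xyz": [-0.14, 0, -0.118], "turn": [0, 0.5, 0], "gripper": -1}, {"xyz": [-0.14, 0, -0.118], "turn": [0, 0.5, 0], "gripper": -1}]'

```text
time_s: 15.68
position: [0.5109, -0.0587, 0.1943]
tool_rot: [[-0.339, -0.933, 0.124], [-0.876, 0.361, 0.32], [-0.343, -0.001, -0.939]]
ft_force: [-0.1, 0.1, -3.3]
grip_width: 0.0082
```

```bash
cat > chk.py <<'E'
from h import *
s=env.observe(); p=np.array(s['position']); R=np.array(s['tool_rot']); rail=np.array([.5691,.0911,.1065]); fx=np.array([.3597,.9331,0])
print('t',s['time_s'],'rail in tool mm',np.round((rail-p)@R*1e3,1),'a',np.degrees(np.arctan2(-R[2,2],R[:,2]@fx)),'ft',np.round(s['ft_force'],1),'w',s['grip_width'],'q',np.round(s['q'],1))
E
python3 chk.py
```

```text
t 15.6833 rail in tool mm [-120.8   -0.2  137.7] a 69.92956809970327 ft [-0.1  0.1 -3.3] w 0.008230461540871417 q [-29.3  20.7  88.9  20.7  74.4  75.6]
```

Rail stays fixed in the tool frame and forces are low. Continuing the swing.

Emit:
step_arm --steps '[{"xyz": [-0.14, 0, -0.118], "turn": [0, 0.5, 0], "gripper": -1}, {"xyz": [-0.14, 0, -0.118], "turn": [0, 0.5, 0], "gripper": -1}, {"xyz": [-0.14, 0, -0.118], "turn": [0, 0.5, 0], "gripper": -1}, {"xyz": [-0.14, 0, -0.118], "turn": [0, 0.5, 0], "gripper": -1}, {"xyz": [-0.14, 0, -0.118], "turn": [0, 0.5, 0], "gripper": -1}, {"xyz": [-0.14, 0, -0.118], "turn": [0, 0.5, 0], "gripper": -1}, {"xyz": [-0.14, 0, -0.118], "turn": [0, 0.5, 0], "gripper": -1}, {"xyz": [-0.14, 0, -0.118], "turn": [0, 0.5, 0], "gripper": -1}, {"xyz": [-0.14, 0, -0.118], "turn": [0, 0.5, 0], "gripper": -1}, {"xyz": [-0.14, 0, -0.118], "turn": [0, 0.5, 0], "gripper": -1}, {"xyz": [-0.14, 0, -0.118], "turn": [0, 0.5, 0], "gripper": -1}, {"xyz": [-0.14, 0, -0.118], "turn": [0, 0.5, 0], "gripper": -1}, {"xyz": [-0.14, 0, -0.118], "turn": [0, 0.5, 0], "gripper": -1}, {"xyz": [-0.14, 0, -0.118], "turn": [0, 0.5, 0], "gripper": -1}, {"xyz": [-0.14, 0, -0.118], "turn": [0, 0.5, 0], "gripper": -1}, {"xyz": [-0.14, 0, -0.118], "turn": [0, 0.5, 0], "gripper": -1}, {"xyz": [-0.14, 0, -0.118], "turn": [0, 0.5, 0], "gripper": -1}, {"xyz": [-0.14, 0, -0.118], "turn": [0, 0.5, 0], "gripper": -1}, {"xyz": [0, 0, 0], "turn": [0, 0, 0], "gripper": -1}, {"xyz": [0, 0, 0], "turn": [0, 0, 0], "gripper": -1}]'

```text
time_s: 17.35
position: [0.5461, 0.0329, 0.2778]
tool_rot: [[-0.336, -0.933, -0.128], [-0.872, 0.359, -0.333], [0.357, 0.0, -0.934]]
ft_force: [-0.1, 0.4, -5.1]
grip_width: 0.0077
```

```bash
python3 chk.py; python3 pose.py c10
```

```text
t 17.35 rail in tool mm [-119.7   -0.6  137.6] a 110.92445193241535 ft [-0.1  0.4 -5.1] w 0.007695688214343994 q [ -0.5  25.2  66.8 -19.6  95.3 110. ]
t 17.45 p [0.5459 0.032  0.2779] yaw 68.87637451703691 ft [ 0.29  0.2  -4.78] [ 0.54 -0.15  0.07] q [ -0.6   25.18  66.86 -19.62  95.28 109.97] w 0.007916072974226982
TCP in feeder -0.062067308934472105 0.0004158548488879324 0.27790967921871296
```

View pics/c10.png

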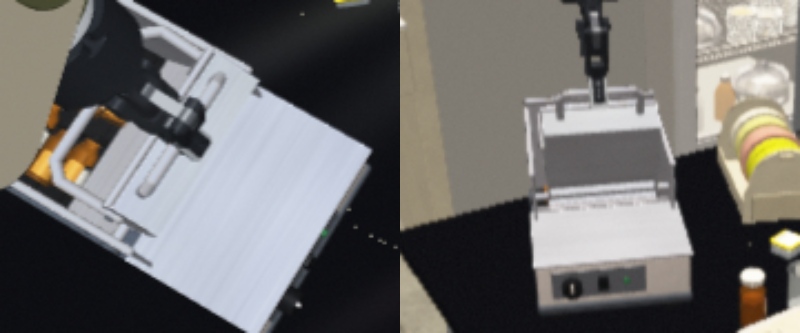

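Tilted to 66°; amber bottles are visible in the hopper at (65,150). Going to about 82° and holding.

Emit:
step_arm --steps '[{"xyz": [-0.14, 0, -0.118], "turn": [0, 0.5, 0], "gripper": -1}, {"xyz": [-0.14, 0, -0.118], "turn": [0, 0.5, 0], "gripper": -1}, {"xyz": [-0.14, 0, -0.118], "turn": [0, 0.5, 0], "gripper": -1}, {"xyz": [-0.14, 0, -0.118], "turn": [0, 0.5, 0], "gripper": -1}, {"xyz": [-0.14, 0, -0.118], "turn": [0, 0.5, 0], "gripper": -1}, {"xyz": [-0.14, 0, -0.118], "turn": [0, 0.5, 0], "gripper": -1}, {"xyz": [-0.14, 0, -0.118], "turn": [0, 0.5, 0], "gripper": -1}, {"xyz": [0, 0, 0], "turn": [0, 0, 0], "gripper": -1}, {"xyz": [0, 0, 0], "turn": [0, 0, 0], "gripper": -1}, {"xyz": [0, 0, 0], "turn": [0, 0, 0], "gripper": -1}, {"xyz": [0, 0, 0], "turn": [0, 0, 0], "gripper": -1}, {"xyz": [0, 0, 0], "turn": [0, 0, 0], "gripper": -1}, {"xyz": [0, 0, 0], "turn": [0, 0, 0], "gripper": -1}, {"xyz": [0, 0, 0], "turn": [0, 0, 0], "gripper": -1}]'

```text
time_s: 18.62
position: [0.5641, 0.0785, 0.2891]
tool_rot: [[-0.288, -0.933, -0.217], [-0.745, 0.361, -0.562], [0.602, -0.0, -0.798]]
ft_force: [-0.7, -0.0, -5.0]
grip_width: 0.0079
```

```bash
python3 chk.py; python3 - <<'E'
from h import *
fx=np.array([.3597,.9331]); fy=np.array([-fx[1],fx[0]]); rail=np.array([.5691,.0911])
for n in('top','side'):
    im,d,c=grab(n); P=cloud(c,d); q=P[...,:2]-rail; X=q@fx; Y=q@fy
    hsv=cv2.cvtColor(im,cv2.COLOR_RGB2HSV); m=(hsv[...,0]>8)&(hsv[...,0]<25)&(hsv[...,1]>120)&(abs(Y)<.12)&(X>-.2)&(X<.2)&(d>0)
    print(n,m.sum(),np.round(np.percentile(X[m],[0,5,50,95,100]),3),np.round(np.percentile(P[m][:,2],[0,50,95,100]),3))
    u,v=proj(c,[*(rail+.03*fx),.12])[0].astype(int); b=im[v-70:v+70,max(u-80,0):u+80]; globals()['b'+n]=cv2.resize(b,(400,350))
save(np.hstack([btop,bside]),'c11.png')
E
```

```text
t 18.6167 rail in tool mm [-1.208e+02 -1.000e-01  1.376e+02] a 127.01885149690058 ft [-0.7 -0.  -5. ] w 0.007945274720774111 q [  8.6  32.7  57.3 -33.2 107.4 114.5]
top 439 [-0.024  0.109  0.121  0.158  0.163] [0.03  0.054 0.058 0.332]
side 2 [0.121 0.121 0.124 0.127 0.127] [0.051 0.051 0.051 0.051]
```

View pics/c11.png

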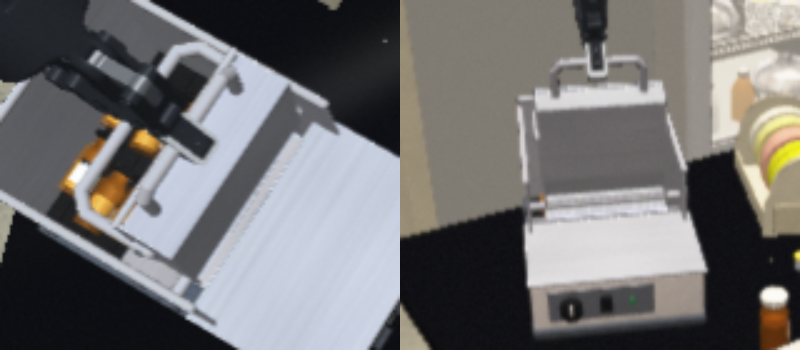

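Emit:
step_arm --steps '[{"xyz": [-0.14, 0, -0.118], "turn": [0, 0.5, 0], "gripper": -1}, {"xyz": [-0.14, 0, -0.118], "turn": [0, 0.5, 0], "gripper": -1}, {"xyz": [0.135, 0, 0.124], "turn": [0, -0.5, 0], "gripper": -1}, {"xyz": [-0.14, 0, -0.118], "turn": [0, 0.5, 0], "gripper": -1}, {"xyz": [0.135, 0, 0.124], "turn": [0, -0.5, 0], "gripper": -1}, {"xyz": [-0.14, 0, -0.118], "turn": [0, 0.5, 0], "gripper": -1}, {"xyz": [0, 0, 0], "turn": [0, 0, 0], "gripper": -1}, {"xyz": [0, 0, 0], "turn": [0, 0, 0], "gripper": -1}, {"xyz": [0, 0, 0], "turn": [0, 0, 0], "gripper": -1}, {"xyz": [0, 0, 0], "turn": [0, 0, 0], "gripper": -1}]'

```text
time_s: 19.55
position: [0.5694, 0.0923, 0.2894]
tool_rot: [[-0.269, -0.933, -0.239], [-0.698, 0.36, -0.619], [0.664, -0.0, -0.748]]
ft_force: [-0.5, 0.6, -3.4]
grip_width: 0.0077
```

```bash
python3 chk.py
```

```text
t 19.55 rail in tool mm [-120.5   -0.2  137.6] a 131.5896308287539 ft [-0.5  0.6 -3.4] w 0.007702108907834804 q [ 10.9  35.1  54.6 -37.  110.8 114.9]
```

Emit:
step_arm --steps '[{"xyz": [0.135, 0, 0.124], "turn": [0, -0.5, 0], "gripper": -1}, {"xyz": [0.135, 0, 0.124], "turn": [0, -0.5, 0], "gripper": -1}, {"xyz": [0.135, 0, 0.124], "turn": [0, -0.5, 0], "gripper": -1}, {"xyz": [0.135, 0, 0.124], "turn": [0, -0.5, 0], "gripper": -1}, {"xyz": [0.135, 0, 0.124], "turn": [0, -0.5, 0], "gripper": -1}, {"xyz": [0.135, 0, 0.124], "turn": [0, -0.5, 0], "gripper": -1}, {"xyz": [0.135, 0, 0.124], "turn": [0, -0.5, 0], "gripper": -1}, {"xyz": [0.135, 0, 0.124], "turn": [0, -0.5, 0], "gripper": -1}, {"xyz": [0.135, 0, 0.124], "turn": [0, -0.5, 0], "gripper": -1}, {"xyz": [0.135, 0, 0.124], "turn": [0, -0.5, 0], "gripper": -1}, {"xyz": [0.135, 0, 0.124], "turn": [0, -0.5, 0], "gripper": -1}, {"xyz": [0.135, 0, 0.124], "turn": [0, -0.5, 0], "gripper": -1}, {"xyz": [0.135, 0, 0.124], "turn": [0, -0.5, 0], "gripper": -1}, {"xyz": [0.135, 0, 0.124], "turn": [0, -0.5, 0], "gripper": -1}, {"xyz": [0.135, 0, 0.124], "turn": [0, -0.5, 0], "gripper": -1}, {"xyz": [0.135, 0, 0.124], "turn": [0, -0.5, 0], "gripper": -1}, {"xyz": [0.135, 0, 0.124], "turn": [0, -0.5, 0], "gripper": -1}, {"xyz": [0.135, 0, 0.124], "turn": [0, -0.5, 0], "gripper": -1}, {"xyz": [0.135, 0, 0.124], "turn": [0, -0.5, 0], "gripper": -1}, {"xyz": [0, 0, 0], "turn": [0, 0, 0], "gripper": -1}]'

```text
time_s: 21.22
position: [0.523, -0.0268, 0.2389]
tool_rot: [[-0.362, -0.932, 0.011], [-0.932, 0.362, 0.032], [-0.034, 0.001, -0.999]]
ft_force: [0.7, 2.0, -3.2]
grip_width: 0.0078
```

```bash
python3 chk.py; python3 pose.py c12
```

```text
t 21.2167 rail in tool mm [-121.9   -0.4  136.7] a 88.02758213475695 ft [ 0.7  2.  -3.2] w 0.0078104749804740374 q [-16.8  19.5  80.    2.   80.5  94.1]
t 21.3167 p [ 0.5237 -0.026   0.2398] yaw 68.83834073710996 ft [-0.72  0.64 -3.32] [-0.03  0.02  0.03] q [-16.64  19.46  79.84   1.86  80.54  94.22] w 0.0078059237886839794
TCP in feeder -0.12417419824277302 0.0002803673850617916 0.2397728541739994
```

View pics/c12.png

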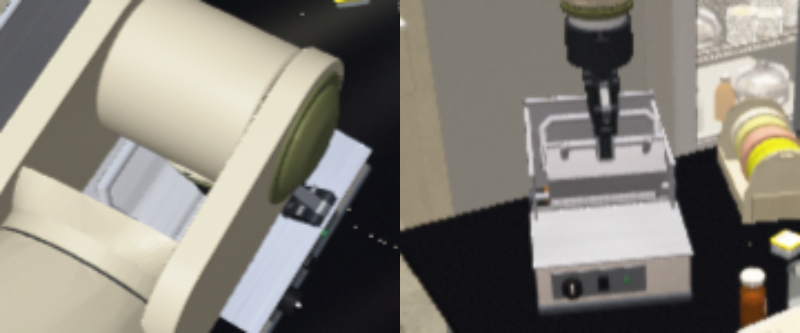

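```bash
cat > amb.py <<'E'
from h import *
fx=np.array([.3597,.9331]); fy=np.array([-fx[1],fx[0]]); rail=np.array([.5691,.0911])
f=np.load(sys.argv[1]+'.npz')
for n,im,d in(('top',f['im'],f['d']),('side',f['im2'],f['d2'])):
    c=cams.camera_info(n); P=cloud(c,d); q=P[...,:2]-rail; X=q@fx; Y=q@fy
    hsv=cv2.cvtColor(im,cv2.COLOR_RGB2HSV); m=(hsv[...,0]>6)&(hsv[...,0]<25)&(hsv[...,1]>90)&(abs(Y)<.13)&(X>-.25)&(X<.2)&(d>0)&(P[...,2]<.17)
    k,l,st,ce=cv2.connectedComponentsWithStats(m.astype(np.uint8))
    for i in range(1,k):
        if st[i,4]>3: w=l==i; print(n,st[i,4],ce[i].round(),'X',np.round(np.median(X[w])*1e3),'Y',np.round(np.median(Y[w])*1e3),'Z',np.round(np.percentile(P[w][:,2]*1e3,[5,50,95])))
E
for k in c10 c12; do echo $k; python3 amb.py $k; done
```

```text
c10
top 49 [147. 195.] X 142.0 Y 18.0 Z [42. 49. 53.]
top 56 [172. 195.] X 95.0 Y -8.0 Z [41. 51. 58.]
top 181 [143. 215.] X 123.0 Y 62.0 Z [41. 55. 58.]
top 197 [159. 214.] X 93.0 Y 39.0 Z [46. 54. 57.]
side 4 [242. 198.] X 50.0 Y 76.0 Z [ 54.  89. 135.]
c12
side 4 [242. 198.] X 119.0 Y 75.0 Z [53. 54. 54.]
```

The orange spot is a bottle inside the hopper (x 119, y 75 mm). Continuing to lower.

Emit:
step_arm --steps '[{"xyz": [0.135, 0, 0.124], "turn": [0, -0.5, 0], "gripper": -1}, {"xyz": [0.135, 0, 0.124], "turn": [0, -0.5, 0], "gripper": -1}, {"xyz": [0.135, 0, 0.124], "turn": [0, -0.5, 0], "gripper": -1}, {"xyz": [0.135, 0, 0.124], "turn": [0, -0.5, 0], "gripper": -1}, {"xyz": [0.135, 0, 0.124], "turn": [0, -0.5, 0], "gripper": -1}, {"xyz": [0.135, 0, 0.124], "turn": [0, -0.5, 0], "gripper": -1}, {"xyz": [0.135, 0, 0.124], "turn": [0, -0.5, 0], "gripper": -1}, {"xyz": [0.135, 0, 0.124], "turn": [0, -0.5, 0], "gripper": -1}, {"xyz": [0.135, 0, 0.124], "turn": [0, -0.5, 0], "gripper": -1}, {"xyz": [0.135, 0, 0.124], "turn": [0, -0.5, 0], "gripper": -1}, {"xyz": [0.135, 0, 0.124], "turn": [0, -0.5, 0], "gripper": -1}, {"xyz": [0.135, 0, 0.124], "turn": [0, -0.5, 0], "gripper": -1}, {"xyz": [0.135, 0, 0.124], "turn": [0, -0.5, 0], "gripper": -1}, {"xyz": [0.135, 0, 0.124], "turn": [0, -0.5, 0], "gripper": -1}, {"xyz": [0.135, 0, 0.124], "turn": [0, -0.5, 0], "gripper": -1}, {"xyz": [0.135, 0, 0.124], "turn": [0, -0.5, 0], "gripper": -1}, {"xyz": [0.135, 0, 0.124], "turn": [0, -0.5, 0], "gripper": -1}, {"xyz": [0, 0, 0], "turn": [0, 0, 0], "gripper": -1}, {"xyz": [0, 0, 0], "turn": [0, 0, 0], "gripper": -1}]'

```text
time_s: 22.9
position: [0.504, -0.0777, 0.1306]
tool_rot: [[-0.272, -0.933, 0.234], [-0.707, 0.359, 0.609], [-0.653, 0.0, -0.757]]
ft_force: [0.3, -0.9, -2.7]
grip_width: 0.0078
```

```bash
python3 chk.py; python3 pose.py c13; python3 feat.py c13;python3 amb.py c13
```

```text
t 22.9 rail in tool mm [-121.4   -0.2  136.4] a 49.2409886947867 ft [ 0.3 -0.9 -2.7] w 0.007817586167246728 q [-40.   29.1  96.5  39.8  74.4  52.9]
t 23.0 p [ 0.5041 -0.0777  0.1312] yaw 69.02634622286334 ft [ 0.78 -0.69 -2.19] [-0.68  0.27  0.08] q [-40.03  29.06  96.49  39.87  74.42  52.93] w 0.008070151751259549
TCP in feeder -0.17945747689073502 -9.496572949550808e-05 0.13115183103879677
top bar 173 x [-191.3 -183.2 -176.6] y [-31.6  12.5  32.2] z [131.5 135.8 176.9]
top backwall top 494 x [-143.4 -140.9 -136.9] y [-62.1   2.1  62.7] z [118.  136.3 147.7]
top lip/rail 714 x [-11.1  -0.6  10.5] y [-53.4   0.7  54.2] z [111.4 114.4 117.2]
side bar 47 x [-188.9 -185.6 -181.7] y [-33.   17.5  33.6] z [123.1 133.1 136.9]
side backwall top 194 x [-146.3 -142.3 -138.5] y [-67.4  35.3  67.5] z [116.  130.  146.3]
side lip/rail 0 x  y  z 
top 812 [167. 181.] X 118.0 Y -31.0 Z [42. 53. 58.]
top 790 [148. 211.] X 116.0 Y 47.0 Z [44. 53. 58.]
```

Emit:
step_arm --steps '[{"xyz": [0.135, 0, 0.124], "turn": [0, -0.5, 0], "gripper": -1}, {"xyz": [0.085, 0, 0.077], "turn": [0, -0.31, 0], "gripper": -1}, {"xyz": [0.03, 0, 0.03], "turn": [0, -0.12, 0], "gripper": -1}, {"xyz": [0, 0, 0], "turn": [0, 0, 0], "gripper": -1}, {"xyz": [0, 0, 0], "turn": [0, 0, 0], "gripper": -1}]'

```text
time_s: 23.42
position: [0.5036, -0.0789, 0.1179]
tool_rot: [[-0.253, -0.933, 0.256], [-0.659, 0.36, 0.66], [-0.708, -0.001, -0.706]]
ft_force: [-2.3, -3.6, 2.3]
grip_width: 0.0079
```

```bash
python3 chk.py; python3 pose.py c14; python3 feat.py c14
```

```text
t 23.4167 rail in tool mm [-120.6    0.   137. ] a 44.9221162281702 ft [-2.3 -3.6  2.3] w 0.00787552337553452 q [-41.6  31.6  97.6  43.3  75.3  48.5]
t 23.5167 p [ 0.5036 -0.0789  0.1179] yaw 69.01753551107952 ft [-3.93 -3.37  6.23] [-0.1   0.25  0.19] q [-41.65  31.55  97.64  43.31  75.27  48.52] w 0.007753565390072943
TCP in feeder -0.18076148261349248 -3.39521528585629e-05 0.11788070008368615
top bar 140 x [-191.4 -183.7 -172.8] y [-32.1  13.3  32.2] z [118.5 122.9 177.5]
top backwall top 354 x [-144.8 -142.1 -138.5] y [-62.3   1.4  63.9] z [117.3 135.2 138.5]
top lip/rail 727 x [-11.   -0.8  10.3] y [-54.2   0.2  54.2] z [112.9 116.  118.6]
side bar 2 x [-187.5 -186.8 -186.1] y [-34.8 -33.7 -32.5] z [115.9 116.2 116.5]
side backwall top 53 x [-146.1 -143.3 -138.9] y [-69.  -60.3  69.3] z [115.9 124.2 136.6]
side lip/rail 27 x [-11.   -0.    8.9] y [35.2 45.2 58.5] z [111.9 114.5 116.2]
```

The tray is flat again and in light contact. Releasing and backing straight out along the tool axis.

Emit:
step_arm --steps '[{"xyz": [0, 0, 0], "turn": [0, 0, 0], "gripper": -0.75}, {"xyz": [0, 0, 0], "turn": [0, 0, 0], "gripper": -0.6}, {"xyz": [0, 0, 0], "turn": [0, 0, 0], "gripper": -0.48}, {"xyz": [0, 0, 0], "turn": [0, 0, 0], "gripper": -0.48}, {"xyz": [0, 0, -0.1], "turn": [0, 0, 0], "gripper": -0.48}, {"xyz": [0, 0, -0.3], "turn": [0, 0, 0], "gripper": -0.48}, {"xyz": [0, 0, -0.5], "turn": [0, 0, 0], "gripper": -0.48}, {"xyz": [0, 0, -0.7], "turn": [0, 0, 0], "gripper": -0.48}, {"xyz": [0, 0, -0.7], "turn": [0, 0, 0], "gripper": -0.48}, {"xyz": [0, 0, -0.7], "turn": [0, 0, 0], "gripper": -0.48}, {"xyz": [0, 0, -0.7], "turn": [0, 0, 0], "gripper": -0.48}, {"xyz": [0, 0, -0.5], "turn": [0, 0, 0], "gripper": -0.48}, {"xyz": [0, 0, -0.2], "turn": [0, 0, 0], "gripper": -0.48}, {"xyz": [0, 0, 0], "turn": [0, 0, 0], "gripper": -0.48}]'

```text
time_s: 24.68
position: [0.4583, -0.1963, 0.2419]
tool_rot: [[-0.254, -0.932, 0.257], [-0.659, 0.362, 0.66], [-0.708, -0.002, -0.706]]
ft_force: [-0.4, 0.5, -0.3]
grip_width: 0.0224
```

```bash
python3 chk.py; python3 pose.py c15; python3 feat.py c15; python3 amb.py c15; python3 - <<'E'
from h import *
f=np.load('c15.npz'); c=cams.camera_info('top'); im=f['im']; a=cv2.resize(im[110:310,80:300],(484,440),interpolation=2); b=cv2.resize(im[110:350,260:470],(300,343)); W=np.zeros((440,790,3),np.uint8); W[:,:484]=a; W[:343,487:787]=b; save(W,'final.png')
E
```

```text
t 24.6833 rail in tool mm [-121.7    0.9  313.7] a 44.92356738711572 ft [-0.4  0.5 -0.3] w 0.02241444096607655 q [-54.5  24.1  84.6  36.8  98.1  53.1]
t 24.7833 p [ 0.4583 -0.1945  0.2405] yaw 68.83248226139916 ft [-0.22  0.31  0.11] [-0.29  0.14 -0.  ] q [-54.34  24.17  84.82  36.78  97.99  53.04] w 0.022422325926460086
TCP in feeder -0.3049779231735621 0.0006447419469734345 0.2404690345635102
top bar 186 x [-187.  -183.1 -178.3] y [-31.3   0.5  31.2] z [118.5 122.2 125. ]
top backwall top 352 x [-144.3 -142.2 -138.5] y [-63.2   0.4  63.1] z [117.2 135.5 138.9]
top lip/rail 727 x [-11.1  -1.   10.4] y [-54.1   1.1  54.2] z [113.1 116.2 119. ]
side bar 51 x [-190.5 -186.8 -181.4] y [-15.2  19.   34.3] z [116.5 121.1 124.3]
side backwall top 256 x [-146.7 -143.5 -139.6] y [-65.6  20.5  66.1] z [116.5 126.6 137.9]
side lip/rail 0 x  y  z 
top 809 [167. 181.] X 118.0 Y -31.0 Z [42. 53. 58.]
top 785 [148. 211.] X 116.0 Y 47.0 Z [44. 53. 58.]
```

View pics/final.png

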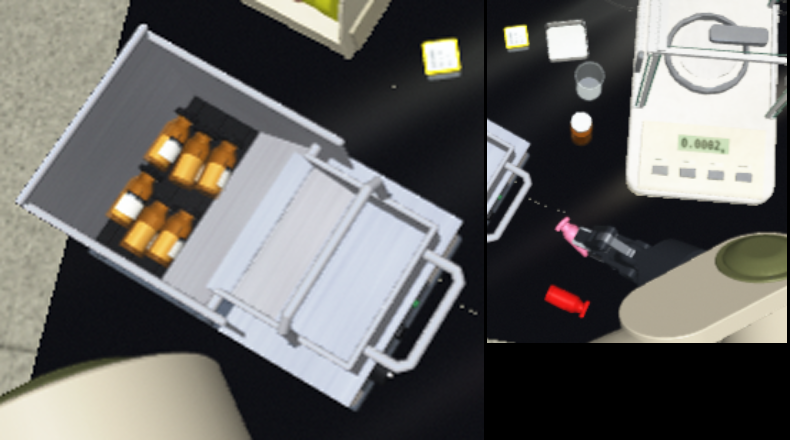

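The picture shows six bottles in the hopper at (120–240, 140–260), and the tray empty, flat and hooked. The pink, red, stain bottle and beaker are untouched. Handing in.

```bash
python3 -c "
from h import *
print(order.close_job())"
```

```text
the job is handed in; nothing more can be done
None
```

The feeder is charged: all six amber bottles are in the hopper, and I handed the job in at about 25 s of the 62 s allowed.

I carried the loaded tray by its arch, hooked its lip over the rail, set it flat on the ledge and let go. Then I took the bar from behind at 45° and swung the tray up to about 87°, with a small wiggle, before lowering it flat and releasing it.

**Last checks:**
- **Bottles:** the final picture shows six bottles in the hopper and none in the tray.
- **Tray:** the lip is over the rail and the tray is level. Its bar and back wall measure within about 1–2 mm of where they stood before tipping.
- **Forces:** the force readings I took after each move stayed under about 8 N. The wrist reads near zero with the gripper clear.
- **Other glassware:** the stain bottle, beaker and pink and red look-alikes look undisturbed in the final picture. I judged this by eye and did not measure it.

No check failed. The gripper read 7–8 mm on the 10 mm bars in both grasps; both held throughout.

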